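# Snap the vacuum flange clamp shut with the clamp pliers

### The arm

A 6-joint arm with a two-finger parallel gripper is mounted at the origin on a cart in front of the work surface, level with it; the furniture and walls round the work are solid. World frame = base frame: x ahead of the robot, y to its left, z up, the work surface at z = 0. Lengths are in m, angles in degrees, forces in N, time in s.
With the tool pointing down it reaches from about 0.275 to 0.875 m from the base axis. Payload 12.5 kg.
Tool frame: the origin (TCP) lies between the finger pads; the fingertips stand 17 mm ahead of it and the grasp point (between the pads) lies 2 mm behind it; z points along the fingers, y is the line along which they close (so a half turn about z gives the same grasp; the last joint's range is limited). The gripper opens to 85 mm and grips with 20 to 120 N. Pads are 22 mm wide; open, the fingers measure 114 mm over their backs; the gripper's body (76 mm by 85 mm) begins 54 mm behind the grasp point. The pads swing forward as they close: fully open they stand 13 mm farther back than shut.
Start: joints at [67.976, 20.094, 94.641, -0, 65.266, -4.847], TCP at [0.162, 0.525, 0.248] pointing down, gripper open.
Joint ranges: [-157.81, 157.81], [-45, 120.19], [0.68, 151.7], [-89.99, 269.99], [4.06, 180], [-164.3, 164.3]. Speed limits (degrees/s): [127.2, 127.2, 159.86, 180, 180, 180].

### API

Orientations are given as [roll, pitch, yaw] about the fixed x, y, z axes, in that order (R = Rz(yaw) Ry(pitch) Rx(roll)).
In Python, from workcell import manip gives the robot as it stands.
- The arm moves only by the shell command python3 -m inch 'ROWS'. ROWS is JSON, a list that holds one entry, the list of rows, each a list of 7 numbers: the opening, from 0 (shut) to 1 (fully open), then the shift along the tool's x, y, z in cm, then the turn, a rotation vector about the tool's x, y, z in degrees. In form: [[[gripper, x, y, z, ax, ay, az], ...]]. A call has 1 to 20 rows; each row is the pose to reach, as a shift and turn from the pose commanded when the call began, along the tool's axes at that moment; what a row does not reach only later rows make up. A row lasts 1/10 s, in which the tool goes at most 50 mm and 8.59 degrees, less where a joint would pass 70% of its speed; a pose out of reach is approached as far as the arm can. A call with a gripper value outside its range is refused whole. The fingers move at their own pace and stop on an object; the grip force is fixed at half the most. Time passes only in rows, so rows that repeat a pose let the fingers close. It gives the time, the measured TCP pose, the force, the opening and the grip force at its end, in the units of the state.
- manip.get_state(): the state, without advancing time (a new reading comes with each control period).
- manip.read_camera(name): name is "side" or "top" or "wrist"; returns a dict with "img" (420x560x3 uint8, red, green, blue), "z_map" (420x560 float32, m along the optical axis (not along the pixel's ray), 0 where there is no reading), "intrinsics" (3x3 intrinsics, pixels), "distortion" ([k1, k2, p1, p2, k3] as OpenCV has them; the pictures are not rectified), "rvec" (rotation vector, rad) and "tvec" (3), from world to camera coordinates, as OpenCV has them. Camera axes: x right, y down, z forward; pixel columns grow to the right and rows downward; lengths in m; the calibration is good to about 2 mm. A picture is of the moment at which its call begins.
- manip.job_done(): hands the job in; it is judged then, once.
The state is a dict: "time": time; "joint_pos": joint angles; "joint_vel": joint speeds; "effort": joint torques, N m; "tool_pos": TCP position; "tool_rot": TCP orientation; "ft_force": force on the tool from outside, world axes, zero at the start; "ft_torque": the same for the moment, N m; "width": opening from 0.0 (shut) to 1.0 (fully open); "grip_force": force on a finger pad.
Only numpy, scipy, OpenCV 4.12 (cv2) and the standard library are available. Lean on these libraries where they do the work, as an engineer would, in place of code of your own. Each camera call takes 0.05 s, during which the arm holds its last target. There are 200 camera calls.

### The job

Pick up the spring-open clamp pliers, put their open jaws astride the two ears of the snap clamp on the vacuum chamber's top port and squeeze the handles until the ears close up and the clamp's hook snaps over its tooth, so that the clamp stays shut by itself. Then open the pliers, take them off and lay them flat on the bench. Close the clamp with the pliers, not with the gripper, and leave the mug, the petri dish and the screwdriver where they are.

Things in the scene. Friction and masses are not known exactly. Their poses are not given: they have to be found in the camera images.
- chamber: flat box-shaped aluminium vacuum chamber, 140 x 130 mm, 50 mm high, fixed to the bench. Origin at the centre of its underside; z up. An upright steel port stands on the middle of its lid, closed by a blank flange (55 mm across, top 92 mm above the bench). Two short steel connectors stick out 26 mm from its -y side.
- clamp: black plastic snap clamp round the port's flanges: two half rings hinged on an upright pin, 70 mm across, 16 mm high. Origin on the port's axis at the clamp's mid height, 84 mm above the bench; z up; -x points from the port's axis out along the two ears. It can swivel stiffly on the port (0.12 N m). A grey tongue bridges the ears' top 35 to 47 mm out from the axis, up to 17 mm above mid height.
- clamp_ears (a point): point midway between the two ears where the jaws should press: 58 mm out along the clamp's -x, at mid height (84 mm above the bench); axes as the clamp's. The ears are two upright plates side by side, 16 mm high, free to grip on their outer faces from 48 to 68 mm out, where they end. Over both outer faces they are 38 mm wide while the clamp is open, 23 mm when shut.
- clamp_left (a joint): opening angle of the left half ring (rad): 0.08 open (as found, held by a spring), 0 fully shut; the right half mirrors it. Shutting takes 5 to 9 N on each ear. The hook drops behind its tooth below about 0.012; the clamp then stays by itself at about 0.01, otherwise it springs open again. Squeezing hard against the shut stop does no harm.
- tongue (a joint): angle of the sprung grey tongue on the left ear, whose hook rides over the tooth on the right ear as the clamp shuts (rad): 0 lying down (open clamp, and again when the hook has caught), about 0.12 while on top of the tooth.
- pliers: loose pliers with grey handles and steel jaws, 187 mm long, 20 mm thick, 0.18 kg, lying flat. Origin at the pivot rivet, on the underside; z up; x points along the centre line towards the jaws; handles and jaws open and close along y, equally to both sides. The mass centre lies about 52 mm behind the pivot, so held at pliers_grip they balance level.
- pliers_grip (a point): point midway between the handles where to hold and squeeze, 58 mm behind the pivot, 10 mm above the underside. Outer faces here 60 mm apart when released, about 56 at jaw gap 45, 32 at jaw gap 23; flat, upright, 20 mm high, 38 to 123 mm behind the pivot. A spring pushes each handle out with 9 to 12 N, so a part-way squeeze holds the pliers; shutting the clamp takes about 20 N in all.
- pliers_jaws (a point): point midway between the two jaw tips, 58 mm ahead of the pivot, at half thickness (10 mm above the underside). The tips are upright round pins, 18 mm high, 11 mm thick, their inner faces 50 mm apart with the pliers released; the gap shrinks by as much as the handles are squeezed together. Axes as the pliers'.
- pliers_a (a joint): angle of one lever of the pliers (rad): 0.28 released, fully open; 0.24 at a jaw gap of 46 mm; 0.04 at a jaw gap of 23 mm; 0 at the stop (jaw gap 18 mm). The other lever mirrors it.
- mug: bystander: mug, 92 mm high, standing behind the chamber
- petri_dish: bystander: clear round dish, 66 mm across, 15 mm high, to the right of the chamber
- screwdriver: bystander: screwdriver with a blue handle, 150 mm long, 18 mm thick, lying crosswise near the bench's front edge

How it is judged (in metres and radians):
On the way, in this order (a step that is already met when the one before it is completed fails the run):
1. the pliers' open jaws are astride the ears of the open clamp (horizontal distance between pliers_jaws and clamp_ears below 0.014 m and z of pliers_jaws in the frame of clamp_ears between -0.013 and 0.013 m and value of joint clamp_left above 0.05 rad), for 0.1 s.
2. the jaws squeeze the ears together until the hook has dropped behind its tooth (value of joint clamp_left below 0.02 rad and value of joint tongue below 0.06 rad and contact force between pliers and clamp above 2 N), for 0.05 s.
At the end, for the whole second after the job is handed in: The clamp stays shut by itself (joint clamp_left below 0.02 rad) with its tongue down (below 0.06 rad), and the released, open pliers lie flat and still on the bench top (origin within 6 mm of the bench, tilt below 0.12 rad) (value of joint clamp_left below 0.02 rad and value of joint tongue below 0.06 rad and height (world z) of pliers between -0.006 and 0.006 m and angle between pliers's own z axis and vertical below 0.12 rad and linear speed of pliers below 0.02 m/s and value of joint pliers_a above 0.2 rad); the robot touches nothing.
It fails at once if the gripper presses on the clamp (contact force between any of the arm, the fingers and clamp above 2 N).
It fails at once if a bystander is shifted by more than 25 mm (distance of any of mug, petri_dish, screwdriver from where it was at the start of the episode above 0.025 m).
It also fails if it takes over 50 s, if anything falls off the work surface, if the arm or the gripper's body presses on something with over 40 N, if the wrist force passes 120 N, or if a joint passes its speed limit or range.

## Working session

There is one attempt and no reset: what is moved stays moved. The work goes in short steps, Python scripts to look and compute and a shell command to move; the robot and the scene stay as the last step left them, time stands still between calls to the robot, and variables do not carry over. Pictures are saved under pics/ and viewed, at most 10 in all, crops included, and the job is handed in when it is done.

```bash
mkdir -p pics; ls
cat > h.py <<'E'
import numpy as np, cv2
from workcell import manip
from scipy.spatial.transform import Rotation as Rn
def cam(n):
    c=manip.read_camera(n); c['R']=cv2.Rodrigues(np.array(c['rvec'],float))[0]; c['t']=np.array(c['tvec'],float).ravel(); return c
def rays(c,px):
    p=cv2.undistortPoints(np.array(px,float).reshape(-1,1,2),np.array(c['intrinsics']),np.array(c['distortion'])).reshape(-1,2)
    return np.c_[p,np.ones(len(p))]
def plane(c,px,z):
    d=rays(c,px)@c['R']; o=-c['R'].T@c['t']
    return o+d*((z-o[2])/d[:,2])[:,None]
def depth(c,px):
    px=np.array(px).reshape(-1,2).astype(int); z=c['z_map'][px[:,1],px[:,0]]
    return (rays(c,px)*z[:,None]-c['t'])@c['R']
def save(n,img): cv2.imwrite('pics/'+n+'.png',cv2.cvtColor(img,cv2.COLOR_RGB2BGR))
E
python3 - <<'E'
from h import *
for n in('top','side'):
    c=cam(n); save(n,c['img']); print(n,(-c['R'].T@c['t']).round(3),c['z_map'].min())
E
```

```text
pics
top [ 0.553 -0.173  0.929] 0.0
side [0.347 0.651 0.711] 0.0
```

View pics/top.png

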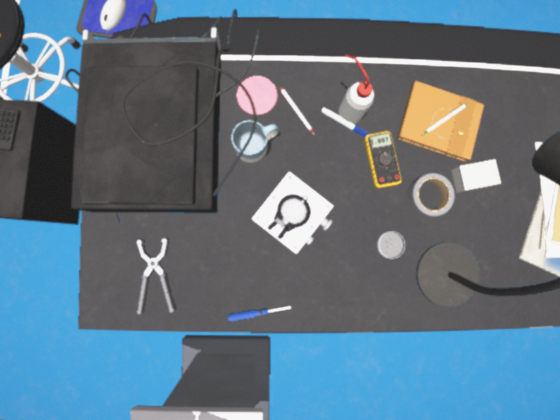

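View pics/side.png

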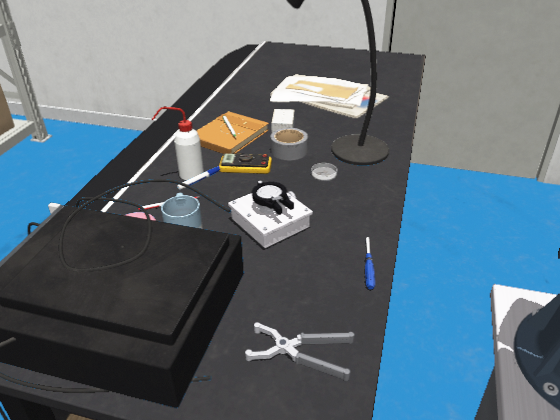

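The top view shows the pliers with pivot at about (153,264), jaws at (140,241)/(164,240) and handles ending at (140,312)/(171,310). The clamp is at (293,211) with ears towards the lower left (about (277,229)). The side view shows the same, with pliers at (285,343) and ears at about (288,205).

Run:
```python
from h import *
for n,roi,roic in(('top',(120,230,70,95),(245,165,95,95)),('side',(235,315,130,75),(225,170,95,80))):
    c=cam(n); g=cv2.cvtColor(c['img'],cv2.COLOR_RGB2HSV)
    x,y,w,h=roi; m=np.zeros(g.shape[:2],np.uint8); m[y:y+h,x:x+w]=(g[y:y+h,x:x+w,2]>85)*255
    k,l,s,_=cv2.connectedComponentsWithStats(m); i=1+s[1:,4].argmax(); ys,xs=np.nonzero(l==i)
    P=plane(c,np.c_[xs,ys],0.018 if n=='top' else 0.016)[:,:2]
    ctr=P.mean(0); u=np.linalg.svd(P-ctr,full_matrices=False)[2][0]; u*=np.sign(u[0]); v=np.array([-u[1],u[0]])
    a=(P-ctr)@u;b=(P-ctr)@v
    print(n,'pliers n',len(P),'ctr',ctr.round(4),'yaw',np.degrees(np.arctan2(u[1],u[0])).round(1),'len',a.min().round(4),a.max().round(4))
    for lo in np.arange(-.1,.1,.01):
        q=b[(a>=lo)&(a<lo+.01)]
        if len(q): print(' %.3f %.4f %.4f n%d'%(lo+.005,q.min(),q.max(),len(q)))
    D=depth(c,np.c_[xs,ys]); print(' depth z med',np.median(D[:,2]).round(4), 'depth ctr',np.median(D,0).round(4))
    # clamp: dark pixels above lid height by depth
    x,y,w,h=roic; yy,xx=np.mgrid[y:y+h,x:x+w]; px=np.c_[xx.ravel(),yy.ravel()]
    D=depth(c,px); V=g[px[:,1],px[:,0],2]
    k=(D[:,2]>.078)&(D[:,2]<.105)&(V<75); Q=D[k]; print(' clamp n',k.sum(),'min/max',Q.min(0).round(3),Q.max(0).round(3))
    L=(D[:,2]>.086)&(D[:,2]<.096)&(V>130); print(' flange',L.sum(),np.median(D[L],0).round(4),((D[L].max(0)+D[L].min(0))/2).round(4))
    big=cv2.resize(c['img'][y:y+h,x:x+w],None,fx=6,fy=6,interpolation=cv2.INTER_CUBIC); save('clamp_'+n,big)
```

```text
top pliers n 6409 ctr [0.4729 0.095 ] yaw 1.0 len -0.1109 0.1109
 -0.095 -0.0820 0.0823 n280
 -0.085 -0.0821 0.0822 n345
 -0.075 -0.0821 0.0822 n264
 -0.065 -0.0822 0.0821 n256
 -0.055 -0.0822 0.0821 n261
 -0.045 -0.0823 0.0821 n323
 -0.035 -0.0823 0.0821 n260
 -0.025 -0.0824 0.0821 n262
 -0.015 -0.0824 0.0822 n285
 -0.005 -0.0824 0.0822 n303
 0.005 -0.0825 0.0822 n268
 0.015 -0.0825 0.0823 n278
 0.025 -0.0825 0.0823 n315
 0.035 -0.0825 0.0824 n312
 0.045 -0.0825 0.0825 n278
 0.055 -0.0825 0.0826 n273
 0.065 -0.0825 0.0827 n299
 0.075 -0.0825 0.0828 n302
 0.085 -0.0825 0.0829 n269
 0.095 -0.0825 0.0830 n279
 depth z med 0.0002 depth ctr [4.732e-01 9.910e-02 2.000e-04]
 clamp n 112 min/max [ 0.572 -0.259  0.084] [ 0.657 -0.183  0.097]
 flange 676 [ 0.6246 -0.2244  0.0908] [ 0.6134 -0.2168  0.0909]
side pliers n 2077 ctr [0.4723 0.1018] yaw 5.5 len -0.0862 0.0911
 -0.085 -0.0484 0.0487 n56
 -0.075 -0.0497 0.0508 n126
 -0.065 -0.0436 0.0452 n124
 -0.055 -0.0419 0.0431 n124
 -0.045 -0.0401 0.0406 n121
 -0.035 -0.0384 0.0387 n129
 -0.025 -0.0370 0.0351 n126
 -0.015 -0.0353 0.0345 n126
 -0.005 -0.0321 0.0303 n120
 0.005 -0.0337 0.0317 n146
 0.015 -0.0279 0.0213 n115
 0.025 -0.0183 0.0160 n93
 0.035 -0.0231 0.0197 n109
 0.045 -0.0306 0.0296 n135
 0.055 -0.0355 0.0315 n111
 0.065 -0.0385 0.0332 n96
 0.075 -0.0415 0.0390 n106
 0.085 -0.0435 0.0395 n111
 0.095 0.0203 0.0243 n3
 depth z med 0.0169 depth ctr [0.4705 0.1065 0.0169]
 clamp n 583 min/max [ 0.563 -0.263  0.078] [ 0.663 -0.016  0.105]
 flange 253 [ 0.6263 -0.2271  0.0921] [ 0.6169 -0.2286  0.0912]
```

View pics/clamp_top.png

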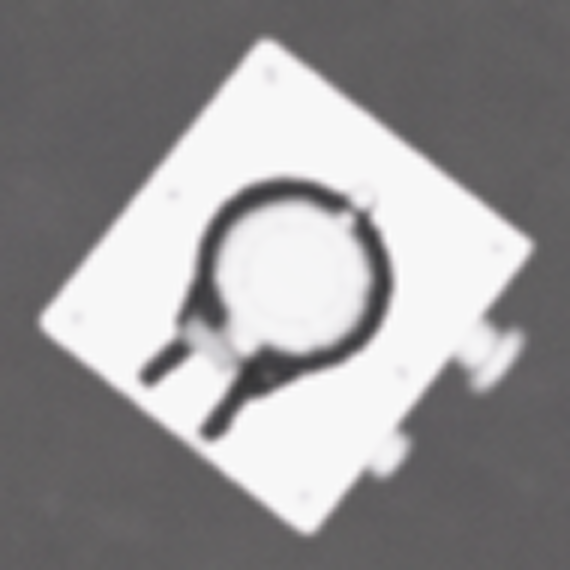

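The crop shows the clamp ring centred at crop (294,270), the hinge at (360,205), and ear tips at about (150,378) and (210,433), with the tongue at (210,342). I need a better pliers threshold in the top view.

Run:
```python
from h import *
c=cam('top'); g=cv2.cvtColor(c['img'],cv2.COLOR_RGB2GRAY)
x,y,w,h=120,230,70,95; th,mm=cv2.threshold(g[y:y+h,x:x+w],0,255,cv2.THRESH_OTSU); print('otsu',th)
k,l,s,_=cv2.connectedComponentsWithStats(mm); i=1+s[1:,4].argmax(); ys,xs=np.nonzero(l==i); xs+=x;ys+=y
P=plane(c,np.c_[xs,ys],.018)[:,:2]; ctr=P.mean(0); u=np.linalg.svd(P-ctr,full_matrices=False)[2][0]; u*=np.sign(u[0]); v=np.array([-u[1],u[0]])
a=(P-ctr)@u;b=(P-ctr)@v
print(len(P),ctr.round(4),np.degrees(np.arctan2(u[1],u[0])).round(1),a.min(),a.max())
for lo in np.arange(-.11,.1,.01):
    q=b[(a>=lo)&(a<lo+.01)]
    if len(q): print(' %.3f %.4f %.4f mid %.4f n%d'%(lo+.005,q.min(),q.max(),(q.min()+q.max())/2,len(q)))
pts=np.array([[294,270],[150,378],[210,433],[360,198]])/6-.42+[245,165]
W=plane(c,pts,.092)[:,:2]; print(W.round(4)); d=W[0]-W[1:3].mean(0); print('clamp yaw',np.degrees(np.arctan2(d[1],d[0])),np.linalg.norm(d)); d=W[3]-W[0]; print('hinge yaw',np.degrees(np.arctan2(d[1],d[0])))
# screwdriver
s_=manip.get_state(); print(s_['tool_pos'],s_['tool_rot'],s_['width'],s_['time'])
```

```text
otsu 150.0
694 [0.4875 0.0987] 3.7 -0.09786809970713238 0.07515997466306344
 -0.095 -0.0411 0.0424 mid 0.0006 n24
 -0.085 -0.0413 0.0396 mid -0.0008 n28
 -0.075 -0.0373 0.0368 mid -0.0002 n25
 -0.065 -0.0353 0.0363 mid 0.0005 n25
 -0.055 -0.0334 0.0333 mid -0.0000 n24
 -0.045 -0.0295 0.0329 mid 0.0017 n27
 -0.035 -0.0275 0.0300 mid 0.0012 n33
 -0.025 -0.0256 0.0271 mid 0.0007 n27
 -0.015 -0.0238 0.0243 mid 0.0002 n30
 -0.005 -0.0242 0.0238 mid -0.0002 n64
 0.005 -0.0221 0.0185 mid -0.0018 n65
 0.015 -0.0130 0.0133 mid 0.0002 n48
 0.025 -0.0209 0.0198 mid -0.0005 n64
 0.035 -0.0285 0.0290 mid 0.0002 n64
 0.045 -0.0313 0.0311 mid -0.0001 n44
 0.055 -0.0317 0.0354 mid 0.0018 n36
 0.065 -0.0345 0.0375 mid 0.0015 n43
 0.075 -0.0347 0.0349 mid 0.0001 n23
[[ 0.6273 -0.2277]
 [ 0.5877 -0.1756]
 [ 0.5679 -0.1974]
 [ 0.6538 -0.2517]]
clamp yaw -39.75195145997915 0.06433113055667292
hinge yaw -42.18205712207074
[0.16233927 0.52533114 0.24803092] [-1.79966761e+02 -3.30466453e-03  1.62823804e+02] 1.0036568365244753 0.25
```

Both readings agree. The pliers' centre line has yaw about 3.7°, the pivot is at (0.5055,0.0999) and the grip at (0.4476,0.0961), where the width is 60 mm as specified. The clamp axis is at (0.6273,-0.2277) with yaw about -40.5°. The ear tips are 64–68 mm out. I'm moving above the grip now.

```bash
python3 -m inch '[[[1,-40,-32.5,4,0,0,-21],[1,-40,-32.5,4,0,0,-21],[1,-40,-32.5,4,0,0,-21],[1,-40,-32.5,4,0,0,-21],[1,-40,-32.5,4,0,0,-21],[1,-40,-32.5,4,0,0,-21],[1,-40,-32.5,4,0,0,-21],[1,-40,-32.5,4,0,0,-21],[1,-40,-32.5,4,0,0,-21],[1,-40,-32.5,4,0,0,-21],[1,-40,-32.5,4,0,0,-21],[1,-40,-32.5,4,0,0,-21],[1,-40,-32.5,4,0,0,-21],[1,-40,-32.5,4,0,0,-21],[1,-40,-32.5,4,0,0,-21]]]'
python3 - <<'E'
from h import *
c=cam('wrist'); save('w1',c['img']); o=-c['R'].T@c['t']; print('cam',o.round(4)); s=manip.get_state(); print(s['tool_pos'],s['tool_rot'],s['joint_pos'])
E
```

```text
time: 1.75
tool_pos: [0.4482, 0.0977, 0.2084]
tool_rot: [180.0, 0.0, -176.1]
ft_force: [0.6, -0.1, 1.0]
width: 0.997
grip_force: 0.0
cam [0.379  0.0932 0.3339]
[0.44822301 0.09760306 0.20843145] [ 1.79997707e+02  8.96398226e-03 -1.76096628e+02] [ 6.46574970e+00  1.35465852e+01  1.10042873e+02  2.26930640e-03
  5.64014842e+01 -8.74388781e+01]
```

View pics/w1.png

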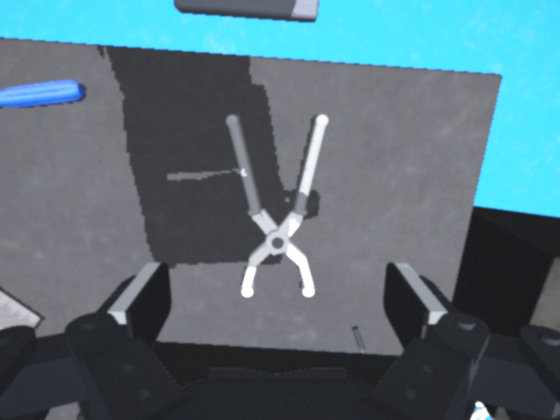

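The wrist view shows the pliers clearly: handle ends at (232,119)/(321,119), rivet at (277,242), jaw tips at (247,291)/(308,291), with the screwdriver at the left edge.

Run:
```python
from h import *
c=cam('wrist')
W=plane(c,[[232,119],[321,119],[277,242],[247,291],[308,291]],.019)[:,:2]; print(W.round(4))
he=W[:2].mean(0); jt=W[3:].mean(0); d=jt-he; print('yaw',np.degrees(np.arctan2(d[1],d[0])),'he-piv',np.linalg.norm(he-W[2]),'piv-jaw',np.linalg.norm(jt-W[2]),'jaw c-c',np.linalg.norm(W[3]-W[4]))
u=d/np.linalg.norm(d); g1=W[2]-.058*u; g2=jt-.116*u; print('grip',g1,g2)
s=manip.get_state(); R=Rn.from_euler('xyz',s['tool_rot'],degrees=True)
print('tool shift cm',R.inv().apply(np.r_[(g1+g2)/2,.019]-s['tool_pos'])*100,'turn z',-(np.degrees(np.arctan2(d[1],d[0]))-(s['tool_rot'][2]+180)))
```

```text
[[0.3949 0.0559]
 [0.3898 0.1316]
 [0.5044 0.1018]
 [0.5576 0.076 ]
 [0.5535 0.1355]]
yaw 4.204414116935129 he-piv 0.11234666549381474 piv-jaw 0.051315623515486075 jaw c-c 0.05964186028932528
grip [0.44654435 0.09752661] [0.43986273 0.09723828]
tool shift cm [ 0.51151557  0.02313747 18.94220818] turn z -0.3090280083977346
```

Pivot measured as (0.504,0.102), yaw 4.2°, matching the top view. I'm descending over the handles with the gripper open, then squeezing part-way.

```bash
python3 -m inch '[[[1,0.2,0,5,0,0,-0.3],[1,0.2,0,10,0,0,-0.3],[1,0.2,0,14,0,0,-0.3],[1,0.2,0,16,0,0,-0.3],[1,0.2,0,17.5,0,0,-0.3],[1,0.2,0,18.3,0,0,-0.3],[1,0.2,0,18.6,0,0,-0.3],[1,0.2,0,18.6,0,0,-0.3],[1,0.2,0,18.6,0,0,-0.3]]]'
python3 -m inch '[[[0.72,0,0,0,0,0,0],[0.72,0,0,0,0,0,0],[0.72,0,0,0,0,0,0],[0.69,0,0,0,0,0,0],[0.69,0,0,0,0,0,0],[0.69,0,0,0,0,0,0]]]'
python3 - <<'E'
from h import *
c=cam('wrist'); save('w2',c['img']); s=manip.get_state(); print(s['tool_pos'],s['width'],s['grip_force'])
E
```

```text
time: 2.75
tool_pos: [0.447, 0.0968, 0.023]
tool_rot: [180.0, 0.1, -175.9]
ft_force: [-1.0, -0.2, -0.0]
width: 0.998
grip_force: 0.0
time: 3.35
tool_pos: [0.4473, 0.0968, 0.0234]
tool_rot: [180.0, 0.1, -175.9]
ft_force: [-1.8, 0.4, 14.0]
width: 0.696
grip_force: 14.0
[0.44730222 0.0967957  0.02342561] 0.6953704794080307 14.012987923342735
```

View pics/w2.png

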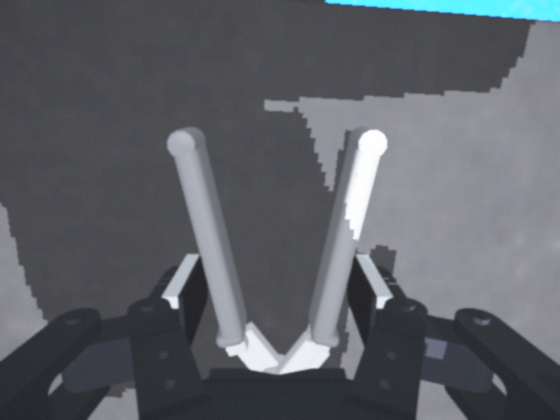

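The wrist view shows both pads on the grey handles, with ball ends at (186,143)/(372,143) and the jaws hidden under the gripper. I'll lift a little at first, then to transport height.

```bash
python3 -m inch '[[[0.69,0,0,-0.3,0,0,0],[0.69,0,0,-1,0,0,0],[0.69,0,0,-2,0,0,0],[0.69,0,0,-4,0,0,0],[0.69,0,0,-7,0,0,0],[0.69,0,0,-10,0,0,0],[0.69,0,0,-13,0,0,0],[0.69,0,0,-15,0,0,0],[0.69,0,0,-15,0,0,0],[0.69,0,0,-15,0,0,0]]]'
python3 - <<'E'
from h import *
c=cam('side'); save('s2',c['img'][230:400,200:400].repeat(4,0).repeat(4,1)[:600]) 
c=cam('wrist'); g=cv2.cvtColor(c['img'],cv2.COLOR_RGB2GRAY); save('w3',c['img']); print((-c['R'].T@c['t']).round(4))
# depth along pliers visible in wrist view
s=manip.get_state(); R=Rn.from_euler('xyz',s['tool_rot'],degrees=True)
yy,xx=np.mgrid[80:380,150:410]; D=depth(c,np.c_[xx.ravel(),yy.ravel()]); T=R.inv().apply(D-s['tool_pos'])
print(s['tool_pos'],s['ft_force'])
for a in np.arange(.01,.08,.01):
    k=(abs(T[:,0]-a)<.003)&(abs(T[:,2])<.05)&(D[:,2]>.08)
    if k.sum(): print('x %.3f'%a,k.sum(),'toolz',np.percentile(T[k,2],[5,50,95]).round(4),'y',T[k,1].min().round(4),T[k,1].max().round(4))
E
```

```text
time: 4.4
tool_pos: [0.4463, 0.0966, 0.1724]
tool_rot: [-180.0, 0.0, -175.9]
ft_force: [-0.5, 0.3, -1.9]
width: 0.694
grip_force: 7.9
[0.3771 0.092  0.2973]
[0.44592232 0.09659649 0.17142471] [-0.0754097  -0.02055721 -2.31336611]
x 0.010 5003 toolz [-0.0426 -0.0186  0.0201] y -0.0428 0.0431
x 0.020 1128 toolz [-0.012  -0.0011  0.0187] y -0.0326 0.0337
x 0.030 1643 toolz [-0.026  -0.0158  0.0046] y -0.0366 0.0364
x 0.040 2319 toolz [-0.0356 -0.0286 -0.0087] y -0.0339 0.0358
x 0.050 1548 toolz [-0.0306 -0.0274 -0.0205] y -0.0351 0.0372
```

View pics/s2.png

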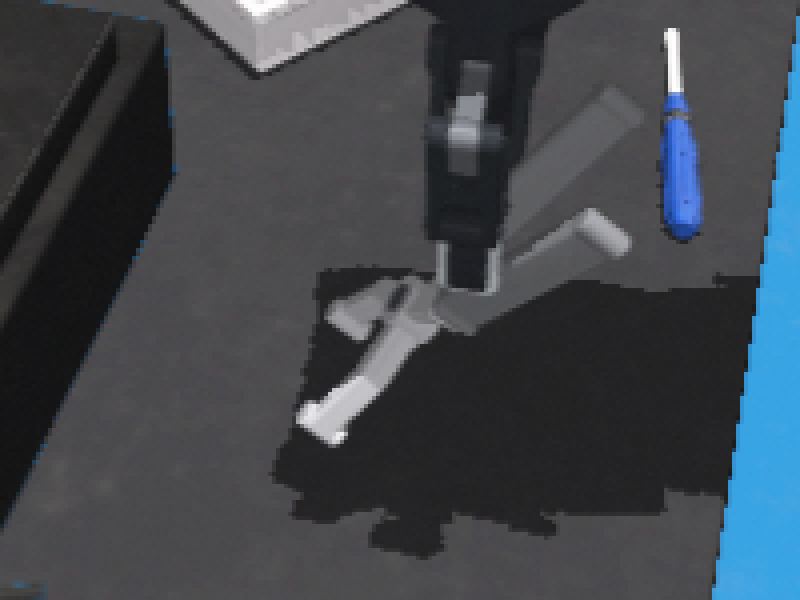

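The pliers tipped nose-down (about 30°) in the grip, with the jaws at crop (325,425). The splayed handles touched only the rear edge of the pads, behind the mass centre. I'll lower them so the bench levels them, release, rise and re-measure, then regrip farther forward.

```bash
python3 -m inch '[[[0.69,0,0,4,0,0,0],[0.69,0,0,7.5,0,0,0],[0.69,0,0,9,0,0,0],[0.69,0,0,10,0,0,0],[0.69,0,0,11,0,0,0],[0.69,0,0,12,0,0,0],[0.69,0,0,13,0,0,0],[0.69,0,0,13.8,0,0,0],[0.69,0,0,14.3,0,0,0],[0.69,0,0,14.7,0,0,0],[0.69,0,0,14.7,0,0,0],[0.8,0,0,14.7,0,0,0],[1,0,0,14.7,0,0,0],[1,0,0,14.7,0,0,0],[1,0,0,14.7,0,0,0],[1,0,0,14.7,0,0,0]]]'
python3 -m inch '[[[1,0,0,-3,0,0,0],[1,0,0,-7,0,0,0],[1,0,0,-12,0,0,0],[1,0,0,-17,0,0,0],[1,0,0,-18.4,0,0,0],[1,0,0,-18.4,0,0,0],[1,0,0,-18.4,0,0,0]]]'
python3 - <<'E'
from h import *
c=cam('wrist'); save('w4',c['img'][90:350,140:420].repeat(2,0).repeat(2,1)); s=manip.get_state(); print(s['tool_pos'],s['tool_rot'])
g=cv2.cvtColor(c['img'],cv2.COLOR_RGB2GRAY)
D=depth(c,np.stack(np.meshgrid(np.arange(180,380),np.arange(90,330)),-1).reshape(-1,2)); k=(D[:,2]>.009)&(D[:,2]<.03); Q=D[k]
print(k.sum(),Q.min(0).round(4),Q.max(0).round(4),np.percentile(Q[:,2],[50,90,98]))
p=Q[:,:2]; u=np.linalg.svd(p-p.mean(0),full_matrices=False)[2][0]; u*=np.sign(u[0]); print('yaw',np.degrees(np.arctan2(u[1],u[0])),'ctr',p.mean(0)); a=(p-p.mean(0))@u; print(a.min(),a.max()); b=(p-p.mean(0))@[-u[1],u[0]]
for lo in np.arange(-.12,.1,.01):
    q=(a>=lo)&(a<lo+.01)
    if q.sum(): print('%.3f %.4f %.4f z %.4f'%(lo+.005,b[q].min(),b[q].max(),np.median(Q[q,2])))
E
```

```text
time: 6.1
tool_pos: [0.4465, 0.0967, 0.0253]
tool_rot: [-180.0, -0.0, -175.9]
ft_force: [-0.3, -0.4, 0.2]
width: 1.002
grip_force: 0.0
time: 6.8
tool_pos: [0.4462, 0.0966, 0.2087]
tool_rot: [-180.0, -0.0, -175.9]
ft_force: [0.1, 0.1, -0.3]
width: 1.0
grip_force: 0.0
[0.44596418 0.09661191 0.20815841] [-1.79995579e+02 -1.08956024e-01 -1.75878611e+02]
4657 [0.3775 0.0485 0.009 ] [0.5553 0.1395 0.0226] [0.01845394 0.02033721 0.02109563]
yaw 4.24991310878888 ctr [0.46255726 0.09797159]
-0.08253925566434388 0.09137276656802126
-0.085 -0.0430 0.0418 z 0.0191
-0.075 -0.0438 0.0431 z 0.0196
-0.065 -0.0410 0.0408 z 0.0194
-0.055 -0.0387 0.0384 z 0.0194
-0.045 -0.0365 0.0363 z 0.0195
-0.035 -0.0343 0.0339 z 0.0194
-0.025 -0.0318 0.0316 z 0.0195
-0.015 -0.0304 0.0292 z 0.0197
-0.005 -0.0270 0.0275 z 0.0195
0.005 -0.0272 0.0267 z 0.0185
0.015 -0.0229 0.0223 z 0.0167
0.025 -0.0179 0.0169 z 0.0176
0.035 -0.0142 0.0146 z 0.0189
0.045 -0.0250 0.0244 z 0.0163
0.055 -0.0289 0.0283 z 0.0160
0.065 -0.0311 0.0313 z 0.0161
0.075 -0.0346 0.0344 z 0.0161
0.085 -0.0354 0.0354 z 0.0179
0.095 -0.0324 0.0315 z 0.0181
```

View pics/w4.png

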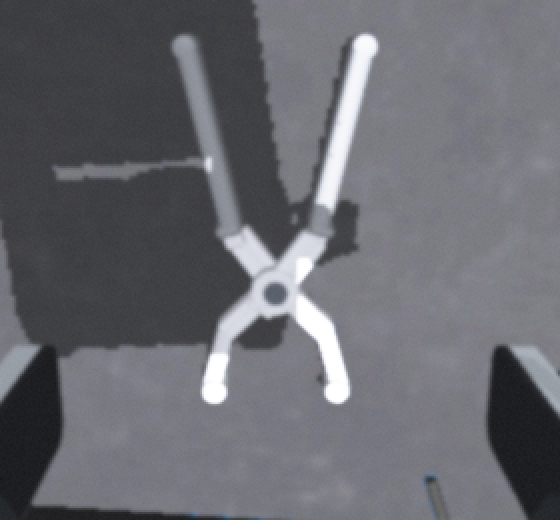

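The pliers are flat again: yaw 4.25°, pivot at about (0.4955,0.1004), rivet at crop (275,293), jaw pins at (214,392)/(337,391). I'm regripping with the pads 43 mm behind the pivot, so their rear edges bear just behind the mass centre.

```bash
python3 -m inch '[[[1,-0.7,0,5,0,0,0],[1,-0.7,0,10,0,0,0],[1,-0.7,0,14,0,0,0],[1,-0.7,0,16.5,0,0,0],[1,-0.7,0,17.8,0,0,0],[1,-0.7,0,18.2,0,0,0],[1,-0.7,0,18.2,0,0,0],[0.7,-0.7,0,18.2,0,0,0],[0.7,-0.7,0,18.2,0,0,0],[0.7,-0.7,0,18.2,0,0,0],[0.65,-0.7,0,18.2,0,0,0],[0.65,-0.7,0,18.2,0,0,0],[0.65,-0.7,0,18.2,0,0,0]]]'
python3 -m inch '[[[0.65,0,0,-0.3,0,0,0],[0.65,0,0,-1,0,0,0],[0.65,0,0,-2,0,0,0],[0.65,0,0,-4,0,0,0],[0.65,0,0,-6,0,0,0],[0.65,0,0,-8,0,0,0],[0.65,0,0,-8,0,0,0],[0.65,0,0,-8,0,0,0]]]'
python3 - <<'E'
from h import *
c=cam('side'); save('s3',c['img'][230:400,200:400].repeat(4,0).repeat(4,1)[:600])
E
```

```text
time: 8.15
tool_pos: [0.4541, 0.0973, 0.0285]
tool_rot: [180.0, 0.1, -175.9]
ft_force: [-3.1, -0.6, 16.0]
width: 0.657
grip_force: 18.1
time: 8.95
tool_pos: [0.4535, 0.0972, 0.1074]
tool_rot: [180.0, 0.0, -175.9]
ft_force: [-0.7, -0.5, -2.3]
width: 0.654
grip_force: 10.3
```

View pics/s3.png

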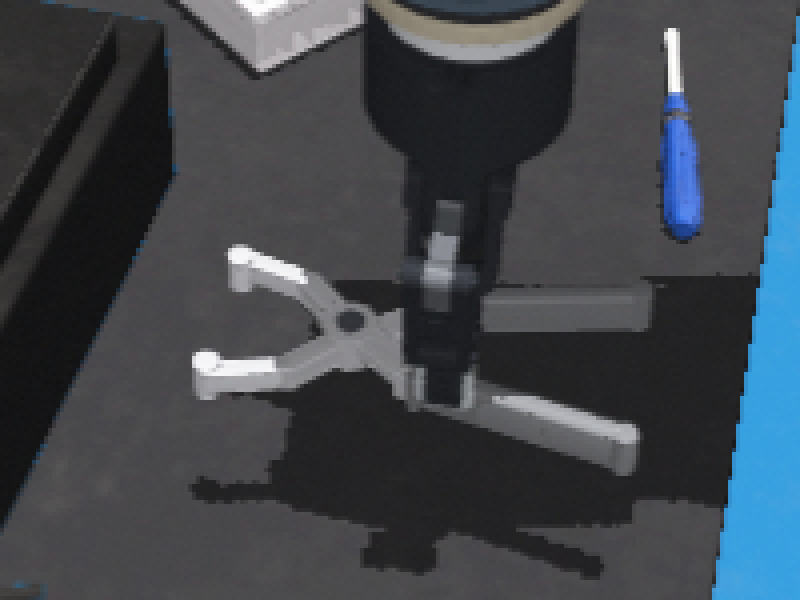

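The pliers now hang level: pin tops at crop (240,253) and (206,358), rivet at (351,320). I'm measuring the jaws relative to the tool.

Run:
```python
from h import *
s=manip.get_state(); R=Rn.from_euler('xyz',s['tool_rot'],degrees=True); tp=np.array(s['tool_pos'])
c=cam('side')
px=np.array([[240,253],[206,358],[351,320]])/4+[200,230]
print('depth',depth(c,px.round()).round(4)); 
yy,xx=np.mgrid[280:345,240:310]; D=depth(c,np.c_[xx.ravel(),yy.ravel()]); T=R.inv().apply(D-tp); k=(abs(T[:,2])<.04)&(T[:,0]<-.05)
print('side: toolx min',T[k,0].min(),'y',np.percentile(T[k,1],[1,99]),'toolz',np.percentile(T[k,2],[1,5,50]))
for lo in np.arange(-.11,-.04,.01):
    q=k&(T[:,0]>=lo)&(T[:,0]<lo+.01)
    if q.sum(): print(' x %.3f y %.4f %.4f zmin %.4f n%d'%(lo+.005,T[q,1].min(),T[q,1].max(),np.percentile(T[q,2],5),q.sum()))
for z in (.105,.11,.1): print(z,R.inv().apply(plane(c,px,z)-tp).round(4).tolist())
t=cam('top'); yy,xx=np.mgrid[215:300,110:190]; D=depth(t,np.c_[xx.ravel(),yy.ravel()]); T=R.inv().apply(D-tp); k=(abs(T[:,2])<.04)&(T[:,0]<-.05)
print('top n',k.sum(),'x min',T[k,0].min(),'z',np.percentile(T[k,2],[5,50,95]))
for lo in np.arange(-.11,-.04,.01):
    q=k&(T[:,0]>=lo)&(T[:,0]<lo+.01)
    if q.sum(): print(' x %.3f y %.4f %.4f mid %.4f zmed %.4f n%d'%(lo+.005,T[q,1].min(),T[q,1].max(),(T[q,1].min()+T[q,1].max())/2,np.median(T[q,2]),q.sum()))
```

```text
depth [[0.5507 0.0715 0.0945]
 [0.5448 0.132  0.0956]
 [0.4953 0.0981 0.0968]]
side: toolx min -0.10055670403306018 y [-0.03227236  0.03483596] toolz [0.00966545 0.01075902 0.01429107]
 x -0.105 y -0.0315 0.0299 zmin 0.0122 n4
 x -0.095 y -0.0365 0.0357 zmin 0.0103 n135
 x -0.085 y -0.0339 0.0354 zmin 0.0121 n100
 x -0.075 y -0.0308 0.0317 zmin 0.0119 n102
 x -0.065 y -0.0283 0.0298 zmin 0.0118 n111
 x -0.055 y -0.0219 0.0251 zmin 0.0104 n131
0.105 [[-0.0926, -0.022, 0.0018], [-0.0924, 0.0355, 0.0018], [-0.041, 0.0055, 0.0018]]
0.11 [[-0.0913, -0.0172, -0.0032], [-0.0911, 0.0398, -0.0032], [-0.0401, 0.0101, -0.0032]]
0.1 [[-0.0939, -0.0268, 0.0068], [-0.0937, 0.0312, 0.0068], [-0.0419, 0.0009, 0.0068]]
top n 276 x min -0.09945589051374906 z [0.01285224 0.01588537 0.02453235]
 x -0.095 y -0.0376 0.0317 mid -0.0030 zmed 0.0151 n56
 x -0.085 y -0.0356 0.0319 mid -0.0018 zmed 0.0159 n44
 x -0.075 y -0.0328 0.0292 mid -0.0018 zmed 0.0164 n44
 x -0.065 y -0.0305 0.0259 mid -0.0023 zmed 0.0162 n55
 x -0.055 y -0.0256 0.0215 mid -0.0020 zmed 0.0150 n77
```

Levelled grip geometry: jaw mid-plane about 20 mm below the TCP, jaw point 100 mm ahead of it with -2 mm lateral offset. I'm moving to a 60 mm standoff on the ears' line at working height.

```bash
python3 -m inch '[[[0.65,0,-1,0,0,0,3],[0.65,0,-3,0,0,0,8],[0.65,0,-5.5,0,0,0,14],[0.65,0.1,-8,0,0,0,20],[0.65,0.1,-10.5,0.1,0,0,26],[0.65,0.2,-13,0.2,0,0,32],[0.65,0.2,-15.5,0.3,0,0,37],[0.65,0.3,-17.3,0.3,0,0,41],[0.65,0.3,-18.1,0.3,0,0,43.5],[0.65,0.3,-18.3,0.3,0,0,44.6],[0.65,0.3,-18.3,0.3,0,0,44.6],[0.65,0.3,-18.3,0.3,0,0,44.6],[0.65,0.3,-18.3,0.3,0,0,44.6]]]'
python3 - <<'E'
from h import *
a=cam('top')['img'][165:265,225:335]; b=cam('side')['img'][165:265,225:345]
f=lambda i:cv2.resize(i,(400,int(400*i.shape[0]/i.shape[1])),interpolation=cv2.INTER_CUBIC)
A,B=f(a),f(b); h=min(len(A),len(B)); save('cmp1',np.hstack([A[:h],B[:h]])); print(A.shape,B.shape)
E
```

```text
time: 10.4
tool_pos: [0.4637, -0.0849, 0.1043]
tool_rot: [-180.0, -0.0, 139.6]
ft_force: [0.3, 0.4, -2.4]
width: 0.653
grip_force: 10.3
(363, 400, 3) (333, 400, 3)
```

View pics/cmp1.png

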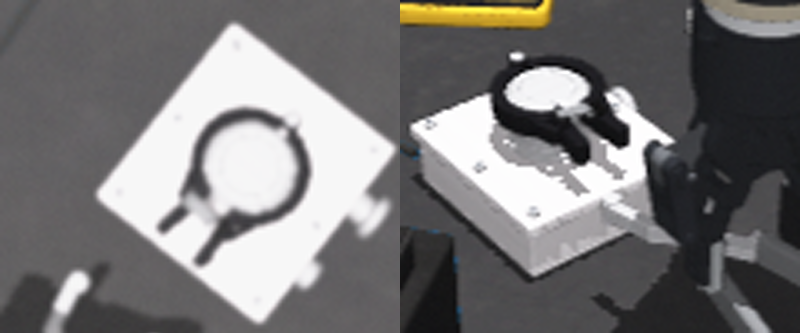

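The top crop (left) shows the +y jaw pin at about (72,285) on the bench side of the open ears (tips (165,228)/(205,262)). The other jaw is hidden under the arm. The side crop shows a jaw level with the ears. I'll now check lateral alignment numerically in the tool frame.

```bash
cat > al.py <<'E'
from h import *
s=manip.get_state(); R=Rn.from_euler('xyz',s['tool_rot'],degrees=True); tp=np.array(s['tool_pos'])
for n,(x0,x1,y0,y1) in (('top',(225,335,165,265)),('side',(225,345,165,265))):
    c=cam(n); g=cv2.cvtColor(c['img'],cv2.COLOR_RGB2GRAY)
    yy,xx=np.mgrid[y0:y1,x0:x1]; px=np.c_[xx.ravel(),yy.ravel()]; D=depth(c,px); V=g[px[:,1],px[:,0]].astype(int)
    # intersect with known plane z=.092 (ears top / pin top) rather than noisy depth
    T=R.inv().apply(plane(c,px,.0925)-tp); Td=R.inv().apply(D-tp)
    hz=(D[:,2]>.078)&(D[:,2]<.1)
    # axis of tool: -x forward
    dark=(V<95)&(T[:,0]<-.13)&(T[:,0]>-.27)&(abs(T[:,1])<.045)&(D[:,2]>.065)&(D[:,2]<.11)
    print(n,'axis row by row (fwd, ymin,ymax,mid)')
    for lo in np.arange(-.25,-.13,.006):
        q=dark&(T[:,0]>=lo)&(T[:,0]<lo+.006)
        if q.sum()>1: 
            y=np.sort(T[q,1]); print('  %.3f %.4f %.4f mid %.4f n%d'%(lo+.003,y[0],y[-1],(y[0]+y[-1])/2,q.sum()), 'gap-split', y[y<np.mean(y)].mean().round(4),y[y>np.mean(y)].mean().round(4))
    fl=(V>170)&hz&(D[:,2]>.086)&(T[:,0]<-.17); 
    if fl.sum(): print('  flange mid', ((T[fl].max(0)+T[fl].min(0))/2).round(4), 'size',np.ptp(T[fl],0).round(4))
    pin=(V>120)&(Td[:,2]<.032)&(Td[:,2]>0)&(Td[:,0]<-.07)&(Td[:,0]>-.115)
    for sg in(-1,1):
        q=pin&(T[:,1]*sg>.01)
        if q.sum()>3: print('  pin side',sg,'n',q.sum(),'x',T[q,0].min().round(4),'ymin/max',T[q,1].min().round(4),T[q,1].max().round(4),'depth y',Td[q,1].min().round(4),Td[q,1].max().round(4),'z',np.percentile(D[q,2],[50,95]).round(4))
E
python3 al.py
```

```text
top axis row by row (fwd, ymin,ymax,mid)
  -0.247 -0.0168 0.0111 mid -0.0028 n11 gap-split -0.0125 0.0051
  -0.241 -0.0286 0.0208 mid -0.0039 n24 gap-split -0.0205 0.0118
  -0.235 -0.0329 0.0244 mid -0.0043 n14 gap-split -0.0291 0.0209
  -0.229 -0.0355 0.0279 mid -0.0038 n15 gap-split -0.0324 0.0254
  -0.223 -0.0381 0.0298 mid -0.0042 n13 gap-split -0.0354 0.0277
  -0.217 -0.0378 0.0302 mid -0.0038 n12 gap-split -0.0362 0.0286
  -0.211 -0.0374 0.0304 mid -0.0035 n11 gap-split -0.0355 0.0283
  -0.205 -0.0355 0.0280 mid -0.0037 n10 gap-split -0.0341 0.0267
  -0.199 -0.0334 0.0252 mid -0.0041 n9 gap-split -0.031 0.0237
  -0.193 -0.0284 0.0225 mid -0.0029 n16 gap-split -0.0256 0.0185
  -0.187 -0.0263 0.0199 mid -0.0032 n31 gap-split -0.0204 0.0135
  -0.181 -0.0244 0.0187 mid -0.0029 n18 gap-split -0.0179 0.0137
  -0.175 -0.0209 -0.0131 mid -0.0170 n11 gap-split -0.0192 -0.0149
  -0.169 -0.0186 0.0120 mid -0.0033 n9 gap-split -0.0164 0.0105
  -0.163 -0.0183 0.0125 mid -0.0029 n12 gap-split -0.0167 0.0109
  -0.157 -0.0195 0.0129 mid -0.0033 n11 gap-split -0.0179 0.0113
  -0.151 -0.0190 0.0
[... 1077 characters left out ...]
0066 n37 gap-split -0.01 0.0249
  -0.175 -0.0247 0.0349 mid 0.0051 n40 gap-split -0.0123 0.0201
  -0.169 -0.0222 0.0317 mid 0.0047 n41 gap-split -0.0111 0.0183
  -0.163 -0.0197 0.0302 mid 0.0052 n36 gap-split -0.0101 0.0187
  -0.157 -0.0194 0.0270 mid 0.0038 n31 gap-split -0.0105 0.0166
  -0.151 -0.0207 0.0258 mid 0.0025 n32 gap-split -0.0115 0.0172
  -0.145 -0.0183 0.0262 mid 0.0040 n27 gap-split -0.0104 0.0185
  -0.139 -0.0142 0.0265 mid 0.0061 n22 gap-split -0.0088 0.0204
  -0.133 -0.0085 0.0267 mid 0.0091 n4 gap-split -0.0085 0.0238
  flange mid [-0.222   0.0023  0.0118] size [0.0791 0.0601 0.    ]
  pin side 1 n 95 x -0.1002 ymin/max 0.0235 0.0448 depth y 0.0225 0.0363 z [0.0894 0.0936]
```

Top view, tool frame: the ears' mid line is at y ≈ -3.2 mm and the jaws' mid at about -0.5 mm, angle within 1°, pin tops at 93 mm against ear tops at 92 mm. I'll shift -2.5 mm sideways and advance, stopping to check.

```bash
python3 -m inch '[[[0.65,0,-0.25,0,0,0,0],[0.65,-1,-0.25,0,0,0,0],[0.65,-2,-0.25,0,0,0,0],[0.65,-2.8,-0.25,0,0,0,0],[0.65,-3.4,-0.25,0,0,0,0],[0.65,-4,-0.25,0,0,0,0],[0.65,-4,-0.25,0,0,0,0],[0.65,-4,-0.25,0,0,0,0]]]'
python3 al.py | grep -v flange | awk '/^top/{p=1}/^side/{p=0}p||/pin/'
```

```text
time: 11.4
tool_pos: [0.4924, -0.1133, 0.1042]
tool_rot: [-180.0, -0.0, 139.5]
ft_force: [0.0, 0.0, -1.3]
width: 0.654
grip_force: 10.3
top axis row by row (fwd, ymin,ymax,mid)
  -0.205 -0.0181 0.0160 mid -0.0011 n21 gap-split -0.0115 0.0093
  -0.199 -0.0269 0.0226 mid -0.0021 n17 gap-split -0.0207 0.0185
  -0.193 -0.0297 0.0292 mid -0.0003 n15 gap-split -0.0277 0.0252
  -0.187 -0.0323 0.0327 mid 0.0002 n13 gap-split -0.0302 0.0295
  -0.181 -0.0349 0.0332 mid -0.0009 n13 gap-split -0.0327 0.031
  -0.175 -0.0347 0.0336 mid -0.0005 n12 gap-split -0.033 0.0319
  -0.169 -0.0342 0.0324 mid -0.0009 n10 gap-split -0.0322 0.0311
  -0.163 -0.0321 0.0312 mid -0.0005 n10 gap-split -0.0302 0.0294
  -0.157 -0.0302 0.0271 mid -0.0016 n10 gap-split -0.0273 0.0259
  -0.151 -0.0250 0.0257 mid 0.0003 n20 gap-split -0.0213 0.0198
  -0.145 -0.0232 0.0230 mid -0.0001 n31 gap-split -0.0169 0.0164
  -0.139 -0.0196 0.0204 mid 0.0004 n14 gap-split -0.0159 -0.0042
  -0.133 -0.0175 -0.0100 mid -0.0138 n10 gap-split -0.0157 -0.0117
  pin side -1 n 57 x -0.1141 ymin/max -0.0331 -0.011 depth y -0.0331 -0.0111 z [0.0913 0.0938]
  pin side 1 n 72 x -0.1149 ymin/max 0.0116 0.0359 depth y 0.0116 0.0361 z [0.0913 0.0933]
  pin side 1 n 87 x -0.099 ymin/max 0.0226 0.0459 depth y 0.0109 0.0361 z [0.0888 0.0932]
```

Aligned to about 1–2 mm with no contact force. I'm advancing the last 19 mm.

```bash
python3 -m inch '[[[0.65,-0.4,-0.1,0,0,0,0],[0.65,-0.8,-0.1,0,0,0,0],[0.65,-1.2,-0.1,0,0,0,0],[0.65,-1.6,-0.1,0,0,0,0],[0.65,-1.9,-0.1,0,0,0,0],[0.65,-1.9,-0.1,0,0,0,0],[0.65,-1.9,-0.1,0,0,0,0],[0.65,-1.9,-0.1,0,0,0,0]]]'
python3 - <<'E'
from h import *
a=cam('top')['img'][170:260,245:335]; b=cam('side')['img'][165:255,235:325]
f=lambda i:cv2.resize(i,(400,400),interpolation=cv2.INTER_CUBIC)
save('cmp2',np.hstack([f(a),f(b)]))
E
python3 al.py | grep -v flange | awk '/^top/{p=1}/^side/{p=0}p||/pin/'
```

```text
time: 12.3
tool_pos: [0.5062, -0.1264, 0.1043]
tool_rot: [-180.0, -0.0, 139.5]
ft_force: [-0.1, 0.2, -2.3]
width: 0.65
grip_force: 10.3
top axis row by row (fwd, ymin,ymax,mid)
  -0.187 -0.0172 0.0152 mid -0.0010 n16 gap-split -0.0106 0.0088
  -0.181 -0.0246 0.0235 mid -0.0005 n17 gap-split -0.0175 0.0176
  -0.175 -0.0288 0.0301 mid 0.0006 n16 gap-split -0.0253 0.0261
  -0.169 -0.0314 0.0336 mid 0.0011 n15 gap-split -0.0287 0.0304
  -0.163 -0.0326 0.0340 mid 0.0007 n10 gap-split -0.0311 0.032
  -0.157 -0.0338 0.0343 mid 0.0002 n11 gap-split -0.0322 0.0324
  -0.151 -0.0333 0.0345 mid 0.0006 n11 gap-split -0.0314 0.0323
  -0.145 -0.0314 0.0321 mid 0.0003 n10 gap-split -0.03 0.0308
  -0.139 -0.0293 0.0292 mid -0.0001 n10 gap-split -0.027 0.0271
  -0.133 -0.0244 0.0266 mid 0.0011 n15 gap-split -0.0213 0.0223
  pin side -1 n 63 x -0.1144 ymin/max -0.0336 -0.0101 depth y -0.0336 -0.0102 z [0.0907 0.0937]
  pin side 1 n 91 x -0.1152 ymin/max 0.0111 0.0355 depth y 0.011 0.0357 z [0.0913 0.1004]
  pin side 1 n 86 x -0.1009 ymin/max 0.0235 0.046 depth y 0.0168 0.0357 z [0.0896 0.0942]
```

View pics/cmp2.png

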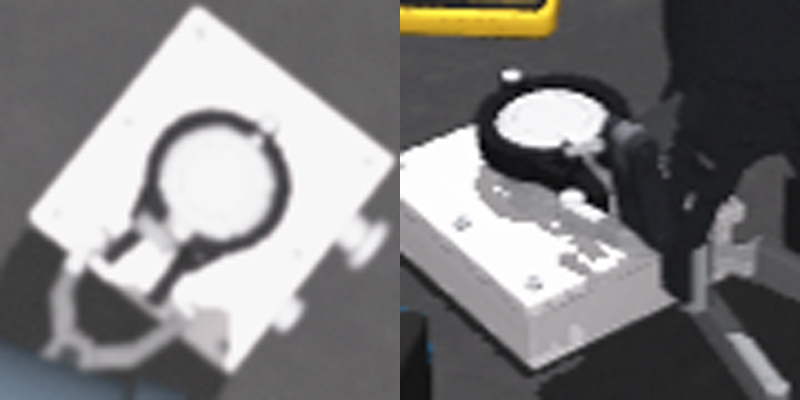

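The top crop (left) shows the jaw pins at about (92,245) and (190,312) astride the ear tips (112,255)/(155,300), with no contact force. Step 1 should be satisfied, so I'm squeezing gradually and raising slightly as the pads swing forward.

```bash
python3 -m inch '[[[0.65,0,0,0,0,0,0],[0.6,0,0,-0.05,0,0,0],[0.56,0,0,-0.1,0,0,0],[0.52,0,0,-0.15,0,0,0],[0.48,0,0,-0.2,0,0,0],[0.44,0,0,-0.25,0,0,0],[0.41,0,0,-0.3,0,0,0],[0.41,0,0,-0.3,0,0,0],[0.41,0,0,-0.3,0,0,0]]]'
python3 -m inch '[[[0.38,0,0,0,0,0,0],[0.36,0,0,0,0,0,0],[0.36,0,0,0,0,0,0],[0.36,0,0,0,0,0,0]]]'
python3 al.py | grep -v flange | awk '/^top/{p=1}/^side/{p=0}p||/pin/'
```

```text
time: 13.4
tool_pos: [0.5058, -0.1262, 0.1071]
tool_rot: [-180.0, -0.1, 139.5]
ft_force: [-2.0, 4.8, -1.5]
width: 0.414
grip_force: 20.2
time: 13.8
tool_pos: [0.5061, -0.1264, 0.1072]
tool_rot: [-180.0, -0.0, 139.5]
ft_force: [-2.0, 4.7, -1.3]
width: 0.364
grip_force: 23.4
top axis row by row (fwd, ymin,ymax,mid)
  -0.187 -0.0141 0.0122 mid -0.0009 n13 gap-split -0.0082 0.0075
  -0.181 -0.0197 0.0203 mid 0.0003 n17 gap-split -0.0138 0.0145
  -0.175 -0.0240 0.0271 mid 0.0015 n8 gap-split -0.0226 0.0238
  -0.169 -0.0297 0.0290 mid -0.0004 n11 gap-split -0.027 0.0267
  -0.163 -0.0294 0.0311 mid 0.0008 n9 gap-split -0.0286 0.0296
  -0.157 -0.0306 0.0313 mid 0.0003 n8 gap-split -0.0293 0.0302
  -0.151 -0.0302 0.0315 mid 0.0007 n8 gap-split -0.0289 0.0301
  -0.145 -0.0283 0.0291 mid 0.0004 n9 gap-split -0.0273 0.0278
  -0.139 -0.0262 0.0262 mid 0.0000 n10 gap-split -0.0238 0.0241
  -0.133 -0.0212 0.0221 mid 0.0005 n16 gap-split -0.0177 0.0187
  pin side -1 n 80 x -0.1135 ymin/max -0.0206 -0.0102 depth y -0.0207 -0.0102 z [0.0894 0.0914]
  pin side 1 n 92 x -0.1141 ymin/max 0.0109 0.0241 depth y 0.0109 0.0244 z [0.0893 0.0932]
  pin side 1 n 100 x -0.1088 ymin/max 0.0131 0.0353 depth y 0.009 0.0246 z [0.089  0.0921]
```

The pins are closing and the force is still at spring level, so I'm squeezing on towards the shut stop.

```bash
python3 -m inch '[[[0.34,0,0,0,0,0,0],[0.33,0,0,0,0,0,0],[0.32,0,0,0,0,0,0],[0.32,0,0,0,0,0,0]]]'
python3 -m inch '[[[0.3,0,0,0,0,0,0],[0.28,0,0,0,0,0,0],[0.28,0,0,0,0,0,0],[0.28,0,0,0,0,0,0]]]'
```

```text
time: 14.3
tool_pos: [0.5058, -0.1262, 0.1071]
tool_rot: [-180.0, -0.1, 139.5]
ft_force: [-3.5, 6.2, -2.5]
width: 0.326
grip_force: 40.8
time: 14.7
tool_pos: [0.5054, -0.1259, 0.1069]
tool_rot: [-180.0, -0.2, 139.5]
ft_force: [-5.4, 7.8, -0.7]
width: 0.298
grip_force: 59.4
```

The force saturated at about 59 N with the opening stalled, so the clamp is on its shut stop. Now I'm opening back to the carrying squeeze and checking the ears.

```bash
python3 -m inch '[[[0.28,0,0,0,0,0,0],[0.34,0,0,0,0,0,0],[0.4,0,0,0.05,0,0,0],[0.46,0,0,0.1,0,0,0],[0.52,0,0,0.15,0,0,0],[0.56,0,0,0.2,0,0,0],[0.6,0,0,0.25,0,0,0],[0.63,0,0,0.3,0,0,0],[0.63,0,0,0.3,0,0,0],[0.63,0,0,0.3,0,0,0]]]'
sed -i 's/>-.27)/>-.27)/; s/T\[:,0\]<-.13)/T[:,0]<-.10)/; s/arange(-.25,-.13/arange(-.25,-.09/' al.py
python3 al.py | grep -v flange | awk '/^top/{p=1}/^side/{p=0}p||/pin/'
```

```text
time: 15.7
tool_pos: [0.5063, -0.1265, 0.1043]
tool_rot: [-180.0, -0.0, 139.5]
ft_force: [-0.4, -0.3, -1.5]
width: 0.627
grip_force: 10.5
top axis row by row (fwd, ymin,ymax,mid)
  -0.187 -0.0141 0.0122 mid -0.0010 n12 gap-split -0.009 0.0075
  -0.181 -0.0214 0.0219 mid 0.0002 n18 gap-split -0.0144 0.0166
  -0.175 -0.0257 0.0254 mid -0.0001 n12 gap-split -0.0229 0.023
  -0.169 -0.0297 0.0306 mid 0.0004 n12 gap-split -0.027 0.028
  -0.163 -0.0309 0.0308 mid -0.0001 n8 gap-split -0.0291 0.0292
  -0.157 -0.0307 0.0312 mid 0.0003 n8 gap-split -0.0298 0.0304
  -0.151 -0.0302 0.0317 mid 0.0007 n10 gap-split -0.0289 0.0304
  -0.145 -0.0297 0.0290 mid -0.0004 n9 gap-split -0.0279 0.0282
  -0.139 -0.0279 0.0264 mid -0.0007 n11 gap-split -0.0249 0.0251
  -0.133 -0.0213 0.0235 mid 0.0011 n17 gap-split -0.0177 0.0195
  -0.127 -0.0177 0.0193 mid 0.0008 n35 gap-split -0.0112 0.0125
  -0.121 -0.0173 0.0166 mid -0.0003 n10 gap-split -0.0129 0.0116
  -0.109 -0.0084 0.0086 mid 0.0001 n3 gap-split -0.0084 0.0077
  -0.103 -0.0082 0.0090 mid 0.0004 n10 gap-split -0.0073 0.0073
  pin side -1 n 65 x -0.1147 ymin/max -0.0321 -0.01 depth y -0.0322 -0.01 z [0.09  0.092]
  pin side 1 n 80 x -0.1151 ymin/max 0.0109 0.0341 depth y 0.0108 0.0344 z [0.0904 0.0991]
  pin side 1 n 91 x -0.1019 ymin/max 0.0224 0.0444 depth y 0.0121 0.0354 z [0.0892 0.0933]
```

The clamp stays shut with the jaws open: ears at ±8 mm (were ±16) and ring narrower by 6 mm. I'm backing the pliers off along the ears' line and carrying them back to the free spot.

```bash
python3 -m inch '[[[0.63,0.4,0,0,0,0,0],[0.63,1,0,0,0,0,0],[0.63,2,0,0,0,0,0],[0.63,3,0,0,0,0,0],[0.63,4.5,0,0,0,0,0],[0.63,6,0,0,0,0,0],[0.63,6,0,0,0,0,0]]]'
python3 -m inch '[[[0.63,0.7,0.7,0,0,0,-3],[0.63,2,2.2,0,0,0,-8],[0.63,3.7,4,0,0,0,-14],[0.63,5.4,5.9,0,0,0,-20],[0.63,7.1,7.7,0,0,0,-26],[0.63,8.8,9.6,0,0,0,-32],[0.63,10.5,11.4,0,0,0,-37],[0.63,11.8,12.8,0,0,0,-41],[0.63,12.5,13.6,0,0,0,-44.6],[0.63,12.5,13.6,0,0,0,-44.6],[0.63,12.5,13.6,0,0,0,-44.6]]]'
python3 - <<'E'
from h import *
s=manip.get_state(); R=Rn.from_euler('xyz',s['tool_rot'],degrees=True); tp=np.array(s['tool_pos'])
c=cam('side'); yy,xx=np.mgrid[260:400,230:380]; D=depth(c,np.c_[xx.ravel(),yy.ravel()]); T=R.inv().apply(D-tp)
for lo in list(np.arange(-.11,-.03,.02))+[.02,.04,.06]:
    q=(abs(T[:,2])<.045)&(T[:,2]>-.02)&(T[:,0]>=lo)&(T[:,0]<lo+.02)&(abs(T[:,1])<.05)
    if q.sum(): print('x %.3f y %.4f %.4f toolz %s n%d'%(lo+.01,T[q,1].min(),T[q,1].max(),np.percentile(T[q,2],[5,50,95]).round(4),q.sum()))
E
```

```text
time: 16.5
tool_pos: [0.459, -0.0863, 0.1042]
tool_rot: [-180.0, -0.1, 139.6]
ft_force: [-0.2, -0.2, -2.7]
width: 0.631
grip_force: 10.5
time: 17.6
tool_pos: [0.4541, 0.0968, 0.1043]
tool_rot: [-180.0, 0.0, -176.0]
ft_force: [0.7, 0.2, -2.2]
width: 0.63
grip_force: 10.5
x -0.100 y -0.0346 0.0348 toolz [0.0109 0.0151 0.0273] n148
x -0.080 y -0.0323 0.0330 toolz [0.0122 0.0154 0.0235] n198
x -0.060 y -0.0284 0.0282 toolz [0.0107 0.0139 0.0232] n243
x -0.040 y -0.0163 0.0162 toolz [0.0086 0.0111 0.0242] n201
x 0.030 y -0.0345 0.0337 toolz [0.0071 0.0119 0.0245] n301
x 0.050 y -0.0371 0.0375 toolz [0.0064 0.0123 0.0245] n309
x 0.070 y -0.0410 0.0418 toolz [0.0059 0.0118 0.0253] n226
```

The pliers are level. I'm lowering them to the bench, releasing fully and rising.

```bash
python3 -m inch '[[[0.63,0,0,2,0,0,0],[0.63,0,0,4,0,0,0],[0.63,0,0,5.5,0,0,0],[0.63,0,0,6.5,0,0,0],[0.63,0,0,7,0,0,0],[0.63,0,0,7.3,0,0,0],[0.63,0,0,7.5,0,0,0],[0.63,0,0,7.5,0,0,0]]]'
python3 -m inch '[[[0.68,0,0,0,0,0,0],[0.75,0,0,0,0,0,0],[0.9,0,0,0,0,0,0],[1,0,0,0,0,0,0],[1,0,0,0,0,0,0],[1,0,0,0,0,0,0],[1,0,0,-2,0,0,0],[1,0,0,-5,0,0,0],[1,0,0,-10,0,0,0],[1,0,0,-15,0,0,0],[1,0,0,-18,0,0,0],[1,0,0,-18,0,0,0],[1,0,0,-18,0,0,0]]]'
python3 - <<'E'
from h import *
c=cam('wrist'); D=depth(c,np.stack(np.meshgrid(np.arange(180,380),np.arange(90,330)),-1).reshape(-1,2)); k=(D[:,2]>.009)&(D[:,2]<.03); Q=D[k]
p=Q[:,:2]; u=np.linalg.svd(p-p.mean(0),full_matrices=False)[2][0]; u*=np.sign(u[0]); a=(p-p.mean(0))@u; b=(p-p.mean(0))@[-u[1],u[0]]; print(k.sum(),p.mean(0),a.min(),a.max())
for lo in np.arange(-.09,.1,.02):
    q=(a>=lo)&(a<lo+.02)
    if q.sum(): print('%.3f %.4f %.4f z %.4f'%(lo+.01,b[q].min(),b[q].max(),np.median(Q[q,2])))
# clamp check from top, unobstructed
t=cam('top'); g=cv2.cvtColor(t['img'],cv2.COLOR_RGB2GRAY); yy,xx=np.mgrid[165:265,245:340]; px=np.c_[xx.ravel(),yy.ravel()]; V=g[px[:,1],px[:,0]]
P=plane(t,px,.0925)[:,:2]-[.6273,-.2277]; f=np.radians(-40.5); e=np.array([-np.cos(f),-np.sin(f)]); l=np.array([-e[1],e[0]]); r=P@e; w=P@l
for lo in np.arange(-.04,.07,.008):
    q=(V<110)&(r>=lo)&(r<lo+.008)&(abs(w)<.045)&(r<.07)
    if q.sum(): print('out %.3f  %.4f %.4f n%d'%(lo+.004,w[q].min(),w[q].max(),q.sum()))
x=cam('side'); D=depth(x,np.stack(np.meshgrid(np.arange(240,320),np.arange(175,230)),-1).reshape(-1,2)); P=D[:,:2]-[.6273,-.2277]; r=P@e; q=(r>.033)&(r<.049)&(abs(P@l)<.02); print('tongue top z',np.percentile(D[q,2],[50,90,99]).round(4))
E
```

```text
time: 18.45
tool_pos: [0.4541, 0.097, 0.0295]
tool_rot: [180.0, 0.0, -175.9]
ft_force: [0.1, -0.5, -1.8]
width: 0.633
grip_force: 10.5
time: 19.75
tool_pos: [0.4538, 0.097, 0.2093]
tool_rot: [-180.0, 0.0, -175.9]
ft_force: [-0.2, 0.1, -1.1]
width: 0.999
grip_force: 0.0
4705 [0.46227498 0.09772036] -0.08252079304342282 0.09113934903553014
-0.080 -0.0436 0.0438 z 0.0196
-0.060 -0.0409 0.0408 z 0.0194
-0.040 -0.0362 0.0362 z 0.0194
-0.020 -0.0324 0.0315 z 0.0196
0.000 -0.0277 0.0274 z 0.0190
0.020 -0.0227 0.0224 z 0.0172
0.040 -0.0249 0.0241 z 0.0175
0.060 -0.0314 0.0310 z 0.0161
0.080 -0.0358 0.0353 z 0.0168
0.100 -0.0322 0.0322 z 0.0177
out -0.028  -0.0170 0.0171 n26
out -0.020  -0.0236 0.0273 n27
out -0.012  -0.0290 0.0313 n22
out -0.004  -0.0311 0.0327 n17
out 0.004  -0.0301 0.0336 n15
out 0.012  -0.0289 0.0315 n15
out 0.020  -0.0262 0.0294 n22
out 0.028  -0.0205 0.0226 n42
out 0.036  -0.0165 0.0189 n29
out 0.044  -0.0124 -0.0124 n1
out 0.052  -0.0086 0.0114 n17
out 0.060  -0.0079 0.0109 n17
out 0.068  -0.0064 0.0105 n5
tongue top z [0.0877 0.1004 0.1031]
```

The pliers lie flat and fully open, with top surfaces at about 19 mm and the same outline as at the start. The clamp remains shut, with ears about 23 mm over their faces and the tongue at about 101 mm. The arm is clear, so I'm handing in.

```bash
python3 -c "
from workcell import manip
print(manip.job_done())"
```

```text
the job is handed in; nothing more can be done
None
```

The job is handed in: the pliers snapped the clamp shut, it still measures shut with its tongue down, and the open pliers lie flat on the bench, though hand-in returned no verdict and I did not re-measure the mug, petri dish and screwdriver.

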